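# Press a cast corner square into the corner of two cottle boards and hold it

## Task

Lift the L-shaped fired-clay corner square out of its open plaster mould, lay it flat on the plywood baseboard and press its outside corner fully home into the inside corner where the two wooden boards meet, so that its two outer faces lie flush against both boards. Finish while still gripping the square and pressing it firmly against both boards: do not let go. Leave the bowl, jar, brush and sanding block alone.

Things in the scene. Friction and masses are not known exactly. Their poses are not given: they have to be found in the camera images.
- brace (a point): Grip of the corner square: centre of its diagonal brace, 46 mm above the square's underside. The brace is an upright bar 18 mm thick, 66 mm long, 20 to 64 mm above the underside, bridging the two legs; pinch it across its thickness. Axes as the heel's: the brace centre is at x = y = 40 mm from the heel, its 18 mm thickness lies along the diagonal x = y.
- heel (a point): Outer heel (outside corner of the L) of the square, at its underside. x runs along one leg, y along the other, outward from the heel; z up. The outer faces are the planes x = 0 and y = 0. Each leg is 120 mm long from the heel, 28 mm wide, 20 mm thick.
- square: The corner square as a whole: an L of grey fired clay with a diagonal brace, 0.2 to 0.5 kg, loose. Its origin and axes are those of the heel. Its dry faces rub on wood (friction about 1): sliding is easiest with little weight on the baseboard, and the last push goes along the diagonal into the corner so that both faces bear.
- mould: White plaster mould, fixed, 170 x 170 x 35 mm, origin under its centre, z up. Open L-shaped cavity, 17 mm deep, floor 18 mm above the table, 2.5 mm play all round. The square lies in it, axes parallel to the mould's, heel near x = y = -60 mm, leg tops 3 mm above the rim, brace standing proud. Lift straight up.
- corner (a point): Inside corner of the two boards at the baseboard's top face (15 mm above the table). x runs along one board's inner face, y along the other's, from the corner into the open space; z up. Home, the square's heel is here, x along x and y along y; at the start these axes differ by less than 60 degrees between square and corner.
- baseboard: Plywood baseboard, fixed, 230 x 230 x 15 mm, origin under its centre; axes parallel to those of the corner, which is at x = y = -85 mm. It may stand left or right of the mould.
- board_a: Wooden board 18 mm thick, 45 mm tall above the baseboard, reaching 190 mm along the corner's x axis: its inner face is the plane y = 0 of the corner. Rigid, fixed to the baseboard (origin as the baseboard's).
- board_b: Wooden board 18 mm thick, 45 mm tall above the baseboard, reaching 190 mm along the corner's y axis: its inner face is the plane x = 0 of the corner. Rigid, fixed to the baseboard (origin as the baseboard's).
- bowl: Bystander: unglazed bowl, 120 mm across, 55 mm tall, origin under its centre.
- jar: Bystander: amber glass jar with white cap, 72 mm across, 85 mm tall, origin under its centre.
- brush: Bystander: brush lying on the table, along its own x axis, origin about its middle, underside.
- sanding_block: Bystander: cork sanding block 100 x 60 x 30 mm, origin under its centre.
Mind the look-alikes: they are no part of the job. Leave any black, purple or red look-alike of the square alone.

How it is judged:
By the outcome, as a careful person would: the job done as asked, in the order asked, and still so for the second after the job is handed in, while the arm keeps its last pose, push and grip.
It also fails if it takes over 48 s, if anything falls off the work surface, if the arm or the gripper's body presses on something with over 40 N, if the wrist force passes 120 N, or if a joint passes its speed limit or range.

## Robot

A 7-joint arm with a two-finger parallel gripper is mounted at the origin on the work surface. World frame = base frame: x ahead of the robot, y to its left, z up, the work surface at z = 0. Lengths are in m, angles in rad, forces in N, time in s.
With the tool pointing down it reaches from about 0.425 to 0.875 m from the base axis. Payload 8.4 kg.
Tool frame: the origin (TCP) lies where the fingers leave the gripper's body, on its centre line; the fingertips stand ahead of it and the grasp point (between the pads) lies 54 mm ahead of it (env.tcp_to_tips is the z of the fingertips in the tool frame, in m); z points along the fingers, y is the line along which they close (so a half turn about z gives the same grasp; the last joint's range is limited). The gripper opens to 85 mm and grips with 20 to 120 N. Pads are 22 mm wide; open, the fingers measure 114 mm over their backs; the gripper's body (76 mm by 85 mm) begins 54 mm behind the grasp point. The pads swing forward as they close: fully open they stand 13 mm farther back than shut.
Start: joints at [-1.219, 0.333, 0.04, 1.465, -0.013, 1.343, -0.059], TCP at [0.283, 0.585, 0.304] pointing down, gripper open.
Joint ranges: [-2.58, 2.58], [-0.38, 2.09], [-1.3, 1.39], [0.25, 2.4], [-1.5, 4.64], [0.08, 2.09], [-2.65, 2.65]. Speed limits (rad/s): [2.22, 2.22, 2.79, 2.79, 3.14, 3.14, 3.14].

## Interface

Orientations are given as [roll, pitch, yaw] about the fixed x, y, z axes, in that order (R = Rz(yaw) Ry(pitch) Rx(roll)).
In Python, from plant import env, jaws, solve_ik, sense, vision gives the robot as it stands. Calls block until the motion is done:
- env.goto(position, orientation): joint-space move of the TCP to a pose.
- env.line_to(position, rot=None, rate=0.15, contact_N=None): straight line of the TCP; rot=None keeps the orientation; rate is the mean speed in m/s. With contact_N (N) it stops when the force on the tool has changed by that much, and returns True; else False.
- env.movej(angles): joint-space move.
- jaws.grip(opening, effort=None): finger opening in m; effort is the grip in N (None keeps the last); returns when the fingers have stopped.
- env.hold(seconds).
- solve_ik(position, orientation): joint angles nearest the present ones, or None.
- sense(): the state.
- vision.read_camera(name): name is "scene" or "top"; returns a dict with "image" (420x560x3 uint8, red, green, blue), "fx", "fy", "cx", "cy" (pixels), "R" (3x3) and "t" (3): a world point X has camera coordinates R X + t. Camera axes: x right, y down, z forward; pixel columns grow to the right and rows downward; lengths in m; the calibration is good to about 2 mm. A picture is of the moment at which its call begins. There is no depth.
A pose or a line that the arm cannot do raises env.Unreachable and nothing moves.
- env.finish_job(): hands the job in; it is judged then, once.
The state is a dict: "time_s": time; "joint_pos": joint angles; "joint_velocities": joint speeds; "joint_efforts": joint torques, N m; "tool_pos": TCP position; "ee_rot": TCP orientation; "force": force on the tool from outside, world axes, zero at the start; "torque": the same for the moment, N m; "gripper_width": finger opening in m; "gripper_force": force on a finger pad.
Only numpy, scipy, OpenCV 4.12 (cv2) and the standard library are available. Lean on these libraries where they do the work, as an engineer would, in place of code of your own. Each camera call takes 0.05 s, during which the arm holds its last target. There are 200 camera calls.

## Working session

There is one attempt and no reset: what is moved stays moved. The work goes in short steps, each a Python script; the robot and the scene stay as the last script left them, time stands still between calls to the robot, and variables do not carry over. Pictures are saved under pics/ and viewed, at most 10 in all, crops included, and the job is handed in when it is done.

```bash
ls; mkdir -p pics; python3 - <<'E'
from plant import env, jaws, solve_ik, sense, vision
import cv2,numpy as np,pickle
for n in("scene","top"):
    c=vision.read_camera(n);pickle.dump(c,open(n+'.pkl','wb'))
    cv2.imwrite(f'pics/{n}0.png',cv2.cvtColor(c['image'],cv2.COLOR_RGB2BGR))
    print(n,c['fx'],c['cx'],c['cy'],np.round(c['R'],3).tolist(),np.round(c['t'],3), np.round(-c['R'].T@c['t'],3))
print(env.tcp_to_tips,sense())
E
```

```text
pics
scene 451.1733900266362 282.1026821241391 208.58156083069346 [[0.878, 0.479, 0.01], [0.332, -0.594, -0.733], [-0.345, 0.647, -0.68]] [-0.443 -0.118  1.598] [ 0.98  -0.892  1.005]
top 427.419312249742 280.61168994662387 211.68543172439118 [[0.009, -1.0, 0.017], [-0.997, -0.011, -0.072], [0.072, -0.016, -0.997]] [-0.037  0.529  1.299] [ 0.434 -0.011  1.334]
0.0726 {'time_s': 0.1, 'joint_pos': array([-1.21918564,  0.33382583,  0.03987974,  1.46612786, -0.01338432,
        1.34331715, -0.0585015 ]), 'joint_velocities': array([ 9.58312949e-04, -1.11953716e-03,  1.43812200e-03, -2.83536493e-03,
        3.38047047e-04, -5.69205017e-04,  1.53022243e-05]), 'joint_efforts': array([ 5.62433081e-03, -6.60019326e+01,  1.37147728e+00, -4.06474113e+01,
        1.72887021e-02,  9.10464500e-03, -7.66462426e-05]), 'tool_pos': array([0.28309808, 0.58478926, 0.30314645]), 'ee_rot': array([-3.14018460e+00,  1.11202039e-04,  2.69076312e+00]), 'force': array([ 0.33544429, -0.34909503, -0.11963189]), 'torque': array([ 0.0037597 , -0.01612386,  0.00737469]), 'gripper_force': 0.0, 'gripper_width': 0.08553062912676838}
```

View pics/top0.png

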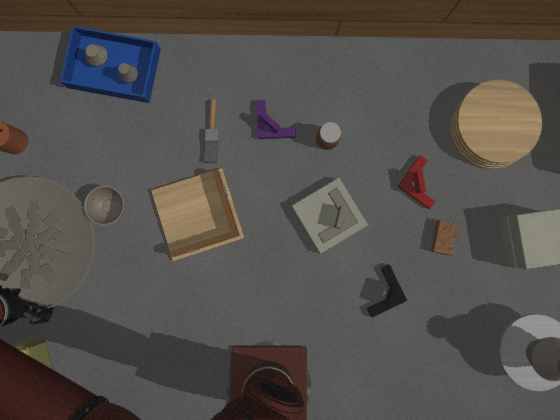

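View pics/scene0.png

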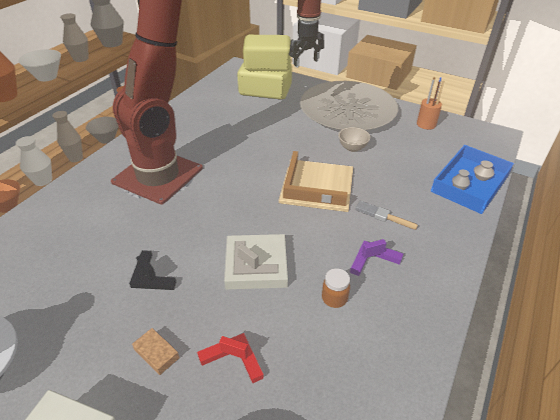

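The top view shows the plaster mould with the grey square at about (330,215) and the baseboard at about (197,214), with its corner apparently at lower right, about (237,232). There are four candidates for the square: grey in the mould at (335,217), purple (272,122), red (417,182) and black (388,292). The grey one fits because it is clay-coloured and lies in the plaster mould. I'll confirm that with a crop.

```bash
python3 - <<'E'
import cv2,numpy as np,pickle
T=pickle.load(open('top.pkl','rb'))['image'];S=pickle.load(open('scene.pkl','rb'))['image']
g=lambda a:np.clip(a.astype(float)*1.6,0,255).astype(np.uint8)
a=cv2.resize(g(T[175:257,285:375]),(540,492),interpolation=cv2.INTER_CUBIC)[:, :400]
a=cv2.resize(g(T[175:255,290:370]),(400,400),interpolation=cv2.INTER_CUBIC)
b=cv2.resize(g(T[165:265,147:247]),(400,400),interpolation=cv2.INTER_CUBIC)
cv2.imwrite('pics/c1.png',cv2.cvtColor(np.hstack([a,b]),cv2.COLOR_RGB2BGR))
a=cv2.resize(g(S[228:294,218:294]),(400,347),interpolation=cv2.INTER_CUBIC)
b=cv2.resize(g(S[145:214,275:355]),(400,347),interpolation=cv2.INTER_CUBIC)
cv2.imwrite('pics/c2.png',cv2.cvtColor(np.hstack([a,b]),cv2.COLOR_RGB2BGR))
E
```

```text
(no output)
```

View pics/c1.png

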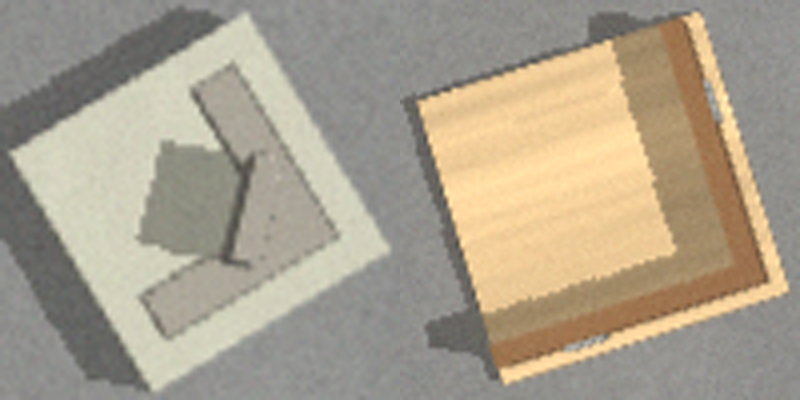

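View pics/c2.png

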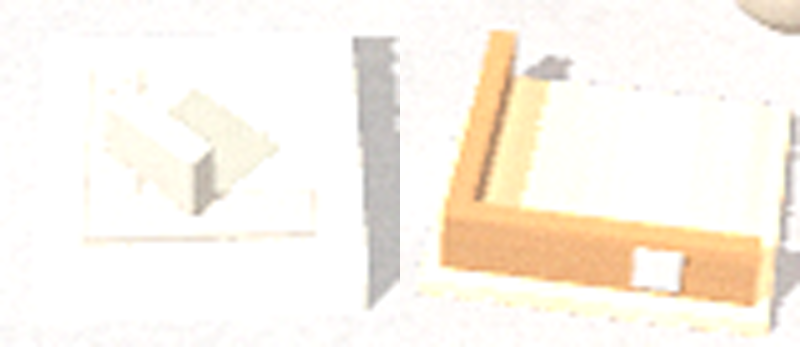

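The crops confirm the target: the grey L lies in the white mould, with its heel at crop (340,237), which is px (358,222), and its brace proud. The boards meet at the baseboard's lower right, px ~(238,234). Next I measure both poses from the rectangles' corners.

```bash
cat > h.py <<'E'
import cv2,numpy as np,pickle
def ray(c,px,z):
    d=c['R'].T@np.array([(px[0]-c['cx'])/c['fx'],(px[1]-c['cy'])/c['fy'],1.]);o=-c['R'].T@c['t']
    return (o+d*(z-o[2])/d[2])[:2]
def proj(c,X):
    p=c['R']@np.asarray(X)+c['t'];return np.array([c['fx']*p[0]/p[2]+c['cx'],c['fy']*p[1]/p[2]+c['cy']])
def lines_quad(mask):
    """quad corners of the largest blob's hull: approx, then fit a line to the contour along each side"""
    k=max(cv2.findContours(mask,cv2.RETR_EXTERNAL,cv2.CHAIN_APPROX_NONE)[0],key=cv2.contourArea)
    q=cv2.boxPoints(cv2.minAreaRect(k)); p=k[:,0].astype(float); L=[]
    for i in range(4):
        a,b=q[i],q[(i+1)%4];u=(b-a)/np.linalg.norm(b-a);s=(p-a)@u;d=abs((p-a)@[-u[1],u[0]])
        m=(d<3)&(s>6)&(s<np.linalg.norm(b-a)-6)
        L.append(cv2.fitLine(p[m].astype(np.float32),cv2.DIST_HUBER,0,.01,.01).ravel())
    out=[]
    for i in range(4):
        a,b=L[i-1],L[i];s=np.linalg.solve(np.array([[a[0],-b[0]],[a[1],-b[1]]]),b[2:]-a[2:]);out.append(a[2:]+s[0]*a[:2])
    return np.array(out)
E
python3 - <<'E'
from h import *
def fit(c,mask,z,name):
    q=lines_quad(mask);W=np.array([ray(c,p,z) for p in q]);n=[np.linalg.norm(W[i]-W[i-1]) for i in range(4)]
    s=W-W.mean(0);a=np.rad2deg([np.arctan2(*(W[i]-W[i-1])[::-1]) for i in range(4)])%90
    print(name,np.round(q,1).tolist(),'ctr',np.round(W.mean(0),4),'sides',np.round(n,4),'ang',np.round(a,2))
for n,rois in (("top",((285,170,90,90),(143,160,108,108))),("scene",((215,228,75,66),(272,145,88,68)))):
    c=pickle.load(open(n+'.pkl','rb'));I=cv2.GaussianBlur(c['image'],(3,3),0).astype(int);hsv=cv2.cvtColor(c['image'],cv2.COLOR_RGB2HSV)
    for nm,z,r in (("mould",.035,rois[0]),("base",.015,rois[1])):
        x,y,w,h=r;roi=np.zeros(I.shape[:2],np.uint8);roi[y:y+h,x:x+w]=255
        m=(I[...,0]-I[...,2]>(9 if nm=="mould" else 22)).astype(np.uint8)*255&roi
        m=cv2.morphologyEx(m,cv2.MORPH_OPEN,np.ones((3,3)));m=cv2.morphologyEx(m,cv2.MORPH_CLOSE,np.ones((9,9)))
        if n=="top" or nm=="mould": fit(c,m,z,n+' '+nm)
c=pickle.load(open('top.pkl','rb'))
f=lambda x,y:(290+x/5-.5,175+y/5-.5)
for p in((340,237),(235,63),(165,340),(190,90),(138,295)): print('leg z38',np.round(ray(c,f(*p),.038),4))
g=lambda x,y:(147+(x-400)/4-.5,165+y/4-.5)
for p in((768,283),(695,20),(498,372)): print('board outer z60',np.round(ray(c,g(*p),.060),4))
print('floor inner? z15/60',ray(c,g(740,258),.06))
E
```

```text
top mould [[292.20001220703125, 205.60000610351562], [338.70001220703125, 178.0], [366.6000061035156, 224.1999969482422], [320.1000061035156, 252.10000610351562]] ctr [ 0.5196 -0.1808] sides [0.1646 0.1665 0.1651 0.166 ] ang [31.36 31.38 31.18 31.21]
top base [[150.89999389648438, 190.0], [221.6999969482422, 167.8000030517578], [243.89999389648438, 237.5], [172.60000610351562, 260.79998779296875]] ctr [0.52   0.2245] sides [0.2287 0.2284 0.2273 0.2287] ang [18.52 18.31 18.58 18.66]
scene mould [[226.8000030517578, 235.39999389648438], [284.29998779296875, 234.1999969482422], [287.29998779296875, 286.6000061035156], [224.0, 288.29998779296875]] ctr [ 0.5238 -0.1912] sides [0.194  0.1706 0.1934 0.1681] ang [31.54 30.72 30.79 30.91]
leg z38 [ 0.4989 -0.2661]
leg z38 [ 0.6048 -0.202 ]
leg z38 [ 0.4353 -0.1595]
leg z38 [ 0.5878 -0.1745]
leg z38 [ 0.4624 -0.1431]
board outer z60 [0.4545 0.0931]
board outer z60 [0.651 0.151]
board outer z60 [0.3869 0.291 ]
floor inner? z15/60 [0.47281424 0.11417374]
```

Both poses agree with the given sizes: the heel is measured within 3 mm of the mould-derived position, and the board corner within 1 mm. I'll grasp and lift.

```bash
python3 - <<'E'
from plant import env, jaws, solve_ik, sense, vision
from h import *
r=lambda d:[np.pi,0,np.deg2rad(d)]
B=[.5126,-.2097]
env.goto([*B,.24],r(166.3)); print(sense()['tool_pos'],sense()['ee_rot'])
env.line_to([*B,.118],rate=.08,contact_N=8); s=sense(); print(s['tool_pos'],s['force'])
jaws.grip(.012,80); s=sense(); print(s['gripper_width'],s['gripper_force'],s['force'],s['tool_pos'])
env.line_to([*B,.128],rate=.03); print(sense()['force'])
env.line_to([*B,.25],rate=.12); s=sense(); print(s['gripper_width'],s['force'],s['time_s'])
q=solve_ik([.50,.18,.22],r(153.5)); print(q)
c=vision.read_camera('top');cv2.imwrite('pics/t1.png',cv2.cvtColor(c['image'],cv2.COLOR_RGB2BGR))
c=vision.read_camera('scene');cv2.imwrite('pics/s1.png',cv2.cvtColor(c['image'],cv2.COLOR_RGB2BGR))
cv2.imwrite('pics/s1c.png',cv2.resize(cv2.cvtColor(c['image'],cv2.COLOR_RGB2BGR)[130:310,180:380],(666,600)))
E
```

```text
[ 0.51304729 -0.20892155  0.23997059] [ 3.14149962e+00 -4.12223608e-05  2.90384404e+00]
[ 0.51285314 -0.20978543  0.11840469] [-0.19097415 -0.29828638  0.58446742]
0.017000711878778493 78.54203224182129 [-0.61218146  0.39588781  2.55414536] [ 0.51279092 -0.20979839  0.11822383]
[-0.57779444  0.72172082 -2.82939366]
0.017066936343866357 [ 0.16620617 -1.26854384 -3.23392654] 6.9667
[-1.39740206  0.2711691   1.12624267  1.89961583 -0.26974386  1.13718809
  0.93814793]
```

View pics/s1c.png

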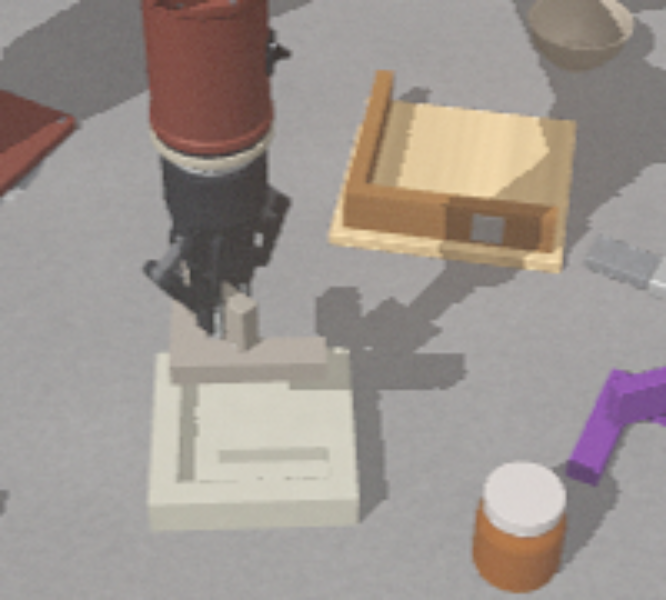

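The square is lifted clear and hangs level in the grip at crop (245,350); the mould is empty and the weight reads about 3 N. I'll carry it to 20 mm off the corner along the diagonal, touch down, then slide in.

```bash
python3 - <<'E'
from plant import env, jaws, solve_ik, sense, vision
from h import *
r=lambda d:[np.pi,0,np.deg2rad(d)]
H=np.array([.4916,.1675]);u=np.array([.446,.895])
P=H+.020*u
env.goto([*P,.22],r(153.5))
env.line_to([*P,.130],rate=.08); env.hold(.2); s=sense(); print(s['force'],s['ee_rot'],s['tool_pos'])
print(env.line_to([*P,.110],rate=.02,contact_N=4)); env.hold(.2); s=sense(); print(s['force'],s['torque'],s['tool_pos'],s['time_s'])
c=vision.read_camera('top');pickle.dump(c,open('top2.pkl','wb'));cv2.imwrite('pics/t2c.png',cv2.resize(cv2.cvtColor(c['image'],cv2.COLOR_RGB2BGR)[155:275,140:260],(600,600)))
E
```

```text
[-0.21920289 -0.32663057 -2.641671  ] [3.14096066e+00 1.92085596e-04 2.67928800e+00] [0.50066614 0.18558024 0.13033208]
True
[-1.15273709 -0.74125477  5.88140386] [-0.00834652  0.17989042  0.03247928] [0.50046573 0.18538677 0.11520981] 10.9417
```

View pics/t2c.png

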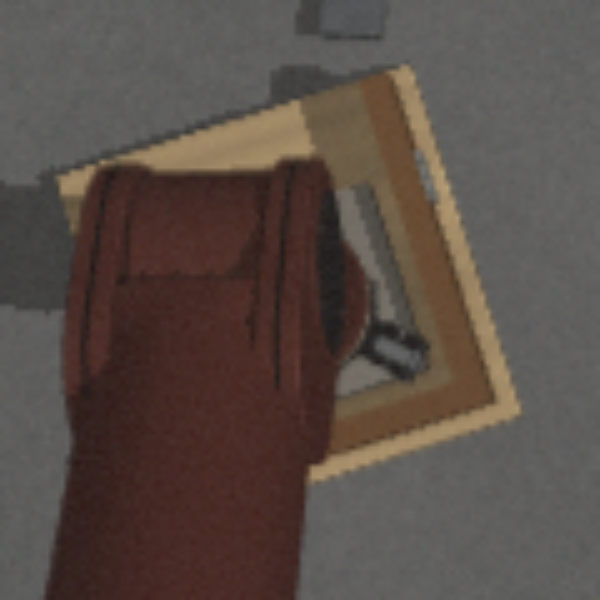

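Touchdown came at exactly the expected height (TCP 0.1152). The square (crop (355,290)) is parallel to the boards with an even gap. I'll take most of the weight off and push along the diagonal.

```bash
python3 - <<'E'
from plant import env, jaws, solve_ik, sense, vision
from h import *
u=np.array([.446,.895]);n=np.array([.895,-.446])
H=np.array([.4916,.1675])
def pr(t):
    s=sense();f=s['force'];d=s['tool_pos'][:2]-H
    print(t,'along %.2f lat %.2f mm z %.4f'%(d@u*1e3,d@n*1e3,s['tool_pos'][2]),'F u %.1f n %.1f z %.1f'%(f[:2]@u,f[:2]@n,f[2]),'tq',np.round(s['torque'],2),'yaw %.2f'%np.rad2deg(s['ee_rot'][2]),'%.1f'%s['time_s'])
P=H+.020*u
env.line_to([*P,.1155],rate=.01);env.hold(.2);pr('lift')
for k in(10,5,2,0,-2,-4,-6,-8):
    hit=env.line_to([*(H+k*1e-3*u),.1155],rate=.02,contact_N=9);pr(k)
    if hit: break
E
```

```text
lift along 19.92 lat -0.06 mm z 0.1153 F u -0.5 n 0.2 z -3.1 tq [ 0.02 -0.08  0.01] yaw 153.51 11.5
10 along 10.08 lat -0.04 mm z 0.1155 F u -0.4 n -0.8 z -3.8 tq [-0.01 -0.03  0.07] yaw 153.51 12.1
5 along 4.88 lat 0.02 mm z 0.1155 F u -0.1 n -0.8 z -2.1 tq [ 0.02  0.01 -0.04] yaw 153.50 12.5
2 along 1.87 lat 0.01 mm z 0.1155 F u 0.2 n -0.3 z -2.9 tq [-0.02 -0.04 -0.02] yaw 153.50 12.8
0 along -0.04 lat 0.11 mm z 0.1156 F u -0.1 n 0.9 z -3.4 tq [-0.07 -0.14  0.03] yaw 153.50 13.1
-2 along -0.87 lat 0.49 mm z 0.1160 F u 3.7 n 2.3 z -3.6 tq [ 0.73 -0.95 -0.11] yaw 153.53 13.3
-4 along -1.18 lat 0.42 mm z 0.1162 F u 10.4 n 2.6 z -8.4 tq [ 2.12 -1.94 -0.13] yaw 153.58 13.6
-6 along -1.54 lat 0.36 mm z 0.1165 F u 18.1 n 3.7 z -13.0 tq [ 3.44 -2.75 -0.18] yaw 153.63 13.8
-8 along -1.82 lat 0.26 mm z 0.1167 F u 25.4 n 4.4 z -17.4 tq [ 4.7  -3.56 -0.31] yaw 153.68 14.1
```

Contact with both faces occurs at about -0.9 mm. Under push the tool rides up a little, so I'll ease off, set it down flat, and push again while holding the height down.

```bash
cat >> h.py <<'E'
u=np.array([.446,.895]);n=np.array([.895,-.446]);H=np.array([.4916,.1675])
def pr(s,t):
    f=s['force'];d=s['tool_pos'][:2]-H
    print(t,'along %.2f lat %.2f mm z %.4f'%(d@u*1e3,d@n*1e3,s['tool_pos'][2]),'F u %.1f n %.1f z %.1f'%(f[:2]@u,f[:2]@n,f[2]),'tq',np.round(s['torque'],2),'rpy',np.round(np.rad2deg(s['ee_rot'])%360,2),'w %.4f'%s['gripper_width'],'%.1f'%s['time_s'],flush=True)
E
python3 - <<'E'
from plant import env, jaws, solve_ik, sense, vision
from h import *
pr(sense(),'now')
env.line_to([*(H+.001*u),.1155],rate=.03);env.hold(.2);pr(sense(),'back')
hit=env.line_to([*(H+.001*u),.1120],rate=.01,contact_N=5);pr(sense(),'down %s'%hit)
z=.1148
for k in(0,-1,-2,-3,-4,-5,-6,-7,-8):
    env.line_to([*(H+k*1e-3*u),z],rate=.02);env.hold(.1);s=sense();pr(s,'%d z%.4f'%(k,z))
    z-=np.clip((6-s['force'][2])*1e-4,-.0005,.0008)
    if s['force'][:2]@u>30 or s['tool_pos'][2]<.113: break
E
```

```text
now along -1.82 lat 0.26 mm z 0.1167 F u 25.4 n 4.4 z -17.4 tq [ 4.7  -3.56 -0.31] rpy [179.51   0.2  153.68] w 0.0174 14.1
back along 0.49 lat 0.02 mm z 0.1154 F u -0.1 n -0.2 z -2.5 tq [ 0.02  0.03 -0.01] rpy [180.11 359.92 153.48] w 0.0171 14.7
down True along 0.53 lat 0.06 mm z 0.1152 F u -0.8 n -1.3 z 5.8 tq [0.1  0.04 0.04] rpy [180.11 359.89 153.47] w 0.0171 14.9
0 z0.1148 along 0.33 lat 0.31 mm z 0.1152 F u -0.2 n -2.1 z 5.9 tq [ 0.23 -0.02  0.09] rpy [180.13 359.89 153.5 ] w 0.0165 15.3
-1 z0.1148 along -0.36 lat 0.37 mm z 0.1152 F u 2.5 n 0.2 z 5.4 tq [ 0.82 -0.63  0.  ] rpy [180.11 359.91 153.5 ] w 0.0172 15.6
-2 z0.1147 along -0.62 lat 0.44 mm z 0.1152 F u 7.7 n 1.8 z 2.1 tq [ 1.24 -1.1  -0.1 ] rpy [180.05 359.96 153.53] w 0.0173 16.0
-3 z0.1143 along -0.70 lat 0.45 mm z 0.1152 F u 10.3 n 1.4 z 4.0 tq [ 1.69 -1.12 -0.08] rpy [179.96 359.97 153.56] w 0.0171 16.3
-4 z0.1141 along -0.94 lat 0.56 mm z 0.1153 F u 11.5 n 2.1 z 4.2 tq [ 2.26 -1.34 -0.13] rpy [1.7989e+02 1.0000e-02 1.5358e+02] w 0.0173 16.7
-5 z0.1140 along -1.10 lat 0.55 mm z 0.1153 F u 14.7 n 1.0 z 4.6 tq [ 2.71 -1.56 -0.18] rpy [1.7982e+02 3.0000e-02 1.5360e+02] w 0.0170 17.0
-6 z0.1138 along -1.22 lat 0.51 mm z 0.1153 F u 19.1 n 2.1 z 3.0 tq [ 3.21 -1.9  -0.23] rpy [1.7974e+02 6.0000e-02 1.5364e+02] w 0.0170 17.4
-7 z0.1135 along -1.32 lat 0.51 mm z 0.1154 F u 21.0 n 0.7 z 3.4 tq [ 3.73 -2.02 -0.24] rpy [1.7966e+02 7.0000e-02 1.5366e+02] w 0.0170 17.7
-8 z0.1133 along -1.43 lat 0.49 mm z 0.1154 F u 24.9 n -0.3 z 4.4 tq [ 4.2  -2.15 -0.28] rpy [1.7959e+02 9.0000e-02 1.5369e+02] w 0.0169 18.1
```

The push is balanced across both faces (n ≈ 0) and the square lies flat. To check it is flush in yaw, I'll wiggle the yaw under a lighter push and watch the torque.

```bash
python3 - <<'E'
from plant import env, jaws, solve_ik, sense, vision
from h import *
env.line_to([*(H-.004*u),.1143],rate=.03);env.hold(.1);pr(sense(),'ease')
for d in(.7,1.4,2.1,1,0,-.7,-1.4,-2.1,-1,0):
    env.line_to([*(H-.004*u),.1143],rot=[np.pi,0,np.deg2rad(153.5+d)],rate=.02);env.hold(.15);pr(sense(),d)
c=vision.read_camera('top');cv2.imwrite('pics/t3c.png',cv2.resize(cv2.cvtColor(c['image'],cv2.COLOR_RGB2BGR)[180:255,190:265],(600,600),interpolation=cv2.INTER_CUBIC))
E
```

```text
ease along -1.00 lat 0.54 mm z 0.1153 F u 12.8 n 1.5 z 2.2 tq [ 2.19 -1.5  -0.09] rpy [1.7990e+02 1.0000e-02 1.5358e+02] w 0.0166 18.5
0.7 along -1.22 lat 0.46 mm z 0.1154 F u 11.6 n -0.2 z 5.4 tq [ 2.11 -1.04 -0.98] rpy [1.7971e+02 1.1000e-01 1.5418e+02] w 0.0169 18.9
1.4 along -0.99 lat 0.50 mm z 0.1154 F u 13.4 n 0.8 z 5.2 tq [ 2.3  -1.19 -1.54] rpy [1.7968e+02 1.1000e-01 1.5483e+02] w 0.0171 19.3
2.1 along -0.52 lat 0.60 mm z 0.1155 F u 15.1 n 0.8 z 3.5 tq [ 2.63 -1.5  -1.76] rpy [1.7963e+02 1.4000e-01 1.5552e+02] w 0.0170 19.7
1 along -0.62 lat 0.59 mm z 0.1155 F u 14.2 n 1.9 z 2.5 tq [ 2.47 -1.61 -0.68] rpy [1.7966e+02 1.5000e-01 1.5452e+02] w 0.0172 20.1
0 along -1.15 lat 0.42 mm z 0.1154 F u 11.0 n 0.5 z 5.8 tq [ 1.99 -1.12 -0.13] rpy [1.7973e+02 1.2000e-01 1.5358e+02] w 0.0171 20.5
-0.7 along -1.08 lat 0.41 mm z 0.1154 F u 10.7 n 0.3 z 5.5 tq [ 1.86 -1.08  0.79] rpy [1.7976e+02 1.3000e-01 1.5298e+02] w 0.0170 20.9
-1.4 along -0.90 lat 0.29 mm z 0.1154 F u 10.0 n -0.3 z 5.1 tq [ 1.94 -1.22  1.32] rpy [1.7976e+02 1.3000e-01 1.5235e+02] w 0.0171 21.3
-2.1 along -0.32 lat 0.08 mm z 0.1154 F u 12.6 n 0.0 z 3.4 tq [ 2.42 -1.26  1.51] rpy [1.7972e+02 1.3000e-01 1.5170e+02] w 0.0172 21.7
-1 along -0.57 lat 0.18 mm z 0.1154 F u 12.5 n 0.0 z 6.1 tq [ 2.46 -1.04  0.45] rpy [1.7971e+02 1.1000e-01 1.5267e+02] w 0.0170 22.1
0 along -1.09 lat 0.36 mm z 0.1154 F u 11.6 n 0.3 z 5.9 tq [ 2.08 -1.02 -0.15] rpy [1.7973e+02 1.1000e-01 1.5358e+02] w 0.0169 22.5
```

View pics/t3c.png

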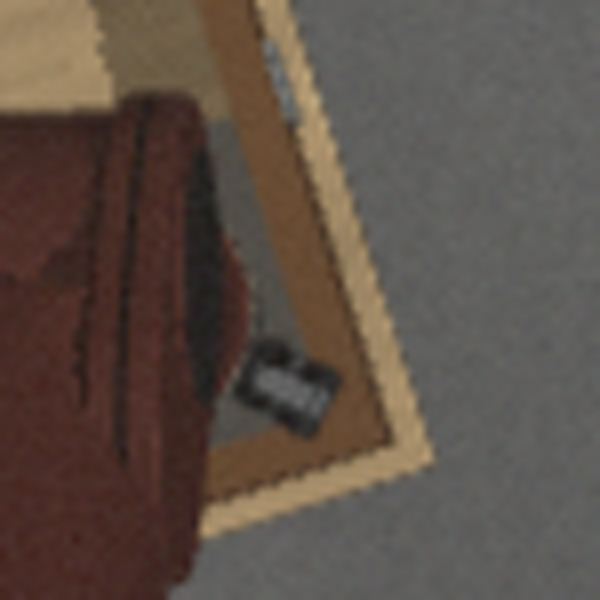

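The picture shows no gap between the square (crop (240,200)) and the board. The torque is symmetric about the present yaw and the seat is deepest there, so the square is flush. I'll make the final firm push and hand in.

```bash
python3 - <<'E'
from plant import env, jaws, solve_ik, sense, vision
from h import *
z=.1143
for k in(-5,-6,-7,-8,-9,-10):
    env.line_to([*(H+k*1e-3*u),z],rate=.02);env.hold(.1);s=sense();pr(s,'%d z%.4f'%(k,z))
    if s['force'][:2]@u>27: break
    z-=np.clip((6-s['force'][2])*1e-4,-.0003,.0006)
env.hold(.5);s=sense();pr(s,'end')
if s['force'][:2]@u>18 and abs(s['force'][:2]@n)<6 and abs(s['force'][2])<15 and abs(s['tool_pos'][2]-.1153)<.0006: print(env.finish_job())
E
```

```text
-5 z0.1143 along -1.34 lat 0.38 mm z 0.1155 F u 14.2 n 0.2 z 2.8 tq [ 2.68 -1.51 -0.09] rpy [1.7966e+02 1.4000e-01 1.5360e+02] w 0.0171 22.9
-6 z0.1140 along -1.44 lat 0.39 mm z 0.1155 F u 17.8 n 0.5 z 3.8 tq [ 3.14 -1.58 -0.2 ] rpy [1.7958e+02 1.6000e-01 1.5363e+02] w 0.0175 23.2
-7 z0.1138 along -1.55 lat 0.34 mm z 0.1155 F u 20.4 n 0.9 z 2.5 tq [ 3.65 -1.76 -0.33] rpy [179.51   0.19 153.66] w 0.0170 23.6
-8 z0.1134 along -1.63 lat 0.34 mm z 0.1155 F u 23.0 n -0.0 z 5.7 tq [ 4.08 -1.79 -0.33] rpy [179.43   0.2  153.69] w 0.0170 23.9
-9 z0.1134 along -1.81 lat 0.30 mm z 0.1156 F u 26.7 n -0.2 z 3.7 tq [ 4.7  -2.22 -0.4 ] rpy [179.36   0.23 153.72] w 0.0169 24.3
-10 z0.1131 along -1.89 lat 0.29 mm z 0.1156 F u 30.6 n 0.5 z 3.5 tq [ 5.26 -2.47 -0.39] rpy [179.28   0.25 153.75] w 0.0169 24.6
end along -1.88 lat 0.27 mm z 0.1156 F u 29.6 n 1.1 z 3.4 tq [ 5.21 -2.43 -0.41] rpy [179.28   0.25 153.75] w 0.0167 25.1
the job is handed in; nothing more can be done
None
```

The grey corner square is out of its mould, flat on the baseboard and seated flush against both boards. The gripper still holds it and presses it into the corner at about 30 N, and I handed the job in at 25 s.

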